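# Re-rack the edge pieces in reverse order

## Task

The four chunky edge pieces were lined up on the maple holder from the wrong end: move them all into the tin sorting tray in reverse order, counted from the brass knob that marks one end of each rack. The piece nearest the knob on the holder goes into the tray's bay farthest from its knob, the next one into the next bay, and so on, until the one farthest from the holder's knob is nearest the tray's knob. Stand each piece upright on its flat edge, fully down in its own bay and in line with the row (either way round), without ever tipping one over, and let go of them all.

Things in the scene. Friction and masses are not known exactly. Their poses are not given: they have to be found in the camera images.
- piece_a_center (a point): Centre (half-way up, 31 mm above its flat underside) of loose chunky maple jigsaw edge piece A, standing on its flat edge: a slab 30 mm thick (x), 40 mm wide (y; round side tabs stick out 6 mm more), 62 mm tall (z up), with a notch in its top edge and a round tab on each side; 60 g. Its two large faces look to +x and -x, are parallel, and suit a grasp across the 30 mm. At the start it stands in cradle_a, its y roughly along the holder's row.
- piece_b_center (a point): Centre (half-way up, 37 mm above its flat underside) of loose chunky maple jigsaw edge piece B, standing on its flat edge: a slab 30 mm thick (x), 40 mm wide (y; round side tabs stick out 6 mm more), 74 mm tall (z up), with a round tab on its top edge, a notch in its +y side and a round tab on its -y side; 60 g. Its two large faces look to +x and -x, are parallel, and suit a grasp across the 30 mm. At the start it stands in cradle_b, its y roughly along the holder's row.
- piece_c_center (a point): Centre (half-way up, 34 mm above its flat underside) of loose chunky maple jigsaw edge piece C, standing on its flat edge: a slab 30 mm thick (x), 40 mm wide (y), 68 mm tall (z up), with a notch in its top edge and a notch in each side (no tabs); 60 g. Its two large faces look to +x and -x, are parallel, and suit a grasp across the 30 mm. At the start it stands in cradle_c, its y roughly along the holder's row.
- piece_d_center (a point): Centre (half-way up, 35 mm above its flat underside) of loose chunky maple jigsaw edge piece D, standing on its flat edge: a slab 30 mm thick (x), 40 mm wide (y; round side tabs stick out 6 mm more), 70 mm tall (z up), with a round tab on its top edge, a plain straight +y side and a round tab on its -y side; 60 g. Its two large faces look to +x and -x, are parallel, and suit a grasp across the 30 mm. At the start it stands in cradle_d, its y roughly along the holder's row.
- cradle_a: The one of the maple holder's four bays in which piece A stands at the start (fixed to the holder; stays there as the mark of that piece's starting place). A grey felt-floored bay 58 mm (x) by 72 mm (y, along the row) outside, 50 by 68 mm inside; origin at the centre of its underside, felt floor at z = 4 mm, rim top at z = 8 mm.
- cradle_b: The one of the maple holder's four bays in which piece B stands at the start (fixed to the holder; stays there as the mark of that piece's starting place). A grey felt-floored bay 58 mm (x) by 72 mm (y, along the row) outside, 50 by 68 mm inside; origin at the centre of its underside, felt floor at z = 4 mm, rim top at z = 8 mm.
- cradle_c: The one of the maple holder's four bays in which piece C stands at the start (fixed to the holder; stays there as the mark of that piece's starting place). A grey felt-floored bay 58 mm (x) by 72 mm (y, along the row) outside, 50 by 68 mm inside; origin at the centre of its underside, felt floor at z = 4 mm, rim top at z = 8 mm.
- cradle_d: The one of the maple holder's four bays in which piece D stands at the start (fixed to the holder; stays there as the mark of that piece's starting place). A grey felt-floored bay 58 mm (x) by 72 mm (y, along the row) outside, 50 by 68 mm inside; origin at the centre of its underside, felt floor at z = 4 mm, rim top at z = 8 mm.
- holder: Maple edge-piece holder, fixed: plank 74 mm (x) by 300 mm (y) by 10 mm that carries the four cradles in a row along its y at y = +108, +36, -36, -108 mm, their undersides at z = 10 mm. Origin at the centre of its underside; a brass knob (28 mm ball, its top 42 mm high) stands at its +y end, at y = 165 mm. It may lie at any yaw.
- tray: Tin sorting tray, fixed, empty at the start: 62 mm (x) by 294 mm (y), with four bays in a row along its y, centres at y = +108, +36, -36, -108 mm (x = 0), each 50 mm (x) by 68 mm (y) inside, floors at z = 10 mm, rim tops at z = 14 mm. Origin at the centre of its underside; a brass knob (28 mm ball, its top 42 mm high) stands at its +y end, at y = 165 mm. It may lie at any yaw.
Mind the look-alikes: they are no part of the job. Leave any pink look-alike of the part that bears piece_b_center alone.

How it is judged (in metres and radians):
At the end, for the whole second after the job is handed in: Counted from the knobs, the pieces' order in the tray is the reverse of their order on the holder; each is released, at rest, within 15 mm along and 13 mm across of its bay's centre, within 4 mm of the height of standing on the bay floor, tilted under 0.12 rad and within 0.3 rad of the row (((y of cradle_a in the frame of holder between 0.088 and 0.128 m and y of piece_a_center in the frame of tray between -0.123 and -0.093 m) or (y of cradle_a in the frame of holder between 0.016 and 0.056 m and y of piece_a_center in the frame of tray between -0.051 and -0.021 m) or (y of cradle_a in the frame of holder between -0.056 and -0.016 m and y of piece_a_center in the frame of tray between 0.021 and 0.051 m) or (y of cradle_a in the frame of holder between -0.128 and -0.088 m and y of piece_a_center in the frame of tray between 0.093 and 0.123 m)) and x of piece_a_center in the frame of tray between -0.013 and 0.013 m and z of piece_a_center in the frame of tray between 0.037 and 0.045 m and angle between each of piece_a_center, piece_b_center, piece_c_center, piece_d_center's own z axis and vertical below 0.12 rad and angle between the y axis of each of piece_a_center, piece_b_center, piece_c_center, piece_d_center and the y axis of tray, either way round below 0.3 rad and linear speed of each of piece_a, piece_b, piece_c, piece_d below 0.02 m/s and ((y of cradle_b in the frame of holder between 0.088 and 0.128 m and y of piece_b_center in the frame of tray between -0.123 and -0.093 m) or (y of cradle_b in the frame of holder between 0.016 and 0.056 m and y of piece_b_center in the frame of tray between -0.051 and -0.021 m) or (y of cradle_b in the frame of holder between -0.056 and -0.016 m and y of piece_b_center in the frame of tray between 0.021 and 0.051 m) or (y of cradle_b in the frame of holder between -0.128 and -0.088 m and y of piece_b_center in the frame of tray between 0.093 and 0.123 m)) and x of piece_b_center in the frame of tray between -0.013 and 0.013 m and z of piece_b_center in the frame of tray between 0.043 and 0.051 m and ((y of cradle_c in the frame of holder between 0.088 and 0.128 m and y of piece_c_center in the frame of tray between -0.123 and -0.093 m) or (y of cradle_c in the frame of holder between 0.016 and 0.056 m and y of piece_c_center in the frame of tray between -0.051 and -0.021 m) or (y of cradle_c in the frame of holder between -0.056 and -0.016 m and y of piece_c_center in the frame of tray between 0.021 and 0.051 m) or (y of cradle_c in the frame of holder between -0.128 and -0.088 m and y of piece_c_center in the frame of tray between 0.093 and 0.123 m)) and x of piece_c_center in the frame of tray between -0.013 and 0.013 m and z of piece_c_center in the frame of tray between 0.04 and 0.048 m and ((y of cradle_d in the frame of holder between 0.088 and 0.128 m and y of piece_d_center in the frame of tray between -0.123 and -0.093 m) or (y of cradle_d in the frame of holder between 0.016 and 0.056 m and y of piece_d_center in the frame of tray between -0.051 and -0.021 m) or (y of cradle_d in the frame of holder between -0.056 and -0.016 m and y of piece_d_center in the frame of tray between 0.021 and 0.051 m) or (y of cradle_d in the frame of holder between -0.128 and -0.088 m and y of piece_d_center in the frame of tray between 0.093 and 0.123 m)) and x of piece_d_center in the frame of tray between -0.013 and 0.013 m and z of piece_d_center in the frame of tray between 0.041 and 0.049 m); the robot touches nothing.
It fails at once if piece A is tipped over (more than 0.8 rad) (angle between piece_a_center's own z axis and vertical above 0.8 rad).
It fails at once if piece B is tipped over (more than 0.8 rad) (angle between piece_b_center's own z axis and vertical above 0.8 rad).
It fails at once if piece C is tipped over (more than 0.8 rad) (angle between piece_c_center's own z axis and vertical above 0.8 rad).
It fails at once if piece D is tipped over (more than 0.8 rad) (angle between piece_d_center's own z axis and vertical above 0.8 rad).
It also fails if it takes over 102 s, if anything falls off the work surface, if the arm or the gripper's body presses on something with over 40 N, if the wrist force passes 120 N, or if a joint passes its speed limit or range.

## Robot

A 6-joint arm with a two-finger parallel gripper is mounted at the origin on the work surface. World frame = base frame: x ahead of the robot, y to its left, z up, the work surface at z = 0. Lengths are in m, angles in degrees, forces in N, time in s.
With the tool pointing down it reaches from about 0.225 to 0.725 m from the base axis. Payload 3.1 kg.
Tool frame: the origin (TCP) lies midway between the tips of the shut fingers; the grasp point (between the pads) lies 19 mm behind it; z points along the fingers, y is the direction in which the jaws open and shut (so a half turn about z gives the same grasp; the last joint's range is limited). The gripper opens to 85 mm and grips with 20 to 120 N. Pads are 22 mm wide; open, the fingers measure 114 mm over their backs; the gripper's body (76 mm by 85 mm) begins 54 mm behind the grasp point. The pads swing forward as they close: fully open they stand 13 mm farther back than shut.
Start: joints at [55.932, 2.75, 5.684, 92.934, 0, 82.678], TCP at [0.236, 0.469, 0.194] pointing down, gripper open.
Joint ranges: [-166.93, 166.93], [-56.73, 111.36], [-69.38, 81.34], [-121.58, 131.49], [-85.45, 84.26], [-180, 180]. Speed limits (degrees/s): [159.86, 159.86, 180, 180, 180, 180].

## Interface

Orientations are given as [roll, pitch, yaw] about the fixed x, y, z axes, in that order (R = Rz(yaw) Ry(pitch) Rx(roll)).
In Python, from bench import robot gives the robot as it stands. The module is installed in compiled form; this text tells all that it offers.
- The arm moves only by the tool arm_command, never from a script. Its argument "commands" is a list of rows, each a list of 5 numbers: the shift along the tool's x, y, z in m, then the turn about the tool's z in degrees, then the opening, from 0 (shut) to 1 (fully open). In form: [[tx, ty, tz, roll, grip], ...]. A call has 1 to 12 rows; each row is the pose to reach, as a shift and turn from the pose commanded when the call began, along the tool's axes at that moment; what a row does not reach only later rows make up. A row lasts 1/10 s, in which the tool goes at most 50 mm and 8.59 degrees, less where a joint would pass 70% of its speed; a pose out of reach is approached as far as the arm can. A call with a gripper value outside its range is refused whole. The fingers move at their own pace and stop on an object; the grip force is fixed at half the most. Time passes only in rows, so rows that repeat a pose let the fingers close. It gives the time, the measured TCP pose, the force and the opening at its end, in the units of the state.
- robot.observe(): the state, without advancing time (a new reading comes with each control period).
- robot.read_camera(name): name is "side" or "top"; returns (picture, depth): 420x560x3 uint8, red, green, blue; 420x560 float32, m along the optical axis (not along the pixel's ray), 0 where there is no reading.
- robot.camera_info(name): a dict with "mtx" (3x3 intrinsics, pixels), "D" ([k1, k2, p1, p2, k3] as OpenCV has them; the pictures are not rectified), "xyz" and "orientation" of the camera in the world. Camera axes: x right, y up, looking along -z (the intrinsics and any distortion apply to the point x, -y, -z); pixel columns grow to the right and rows downward; lengths in m; the calibration is good to about 2 mm. A picture is of the moment at which its call begins. camera_info takes no time and is no camera call.
- robot.sign_off(): hands the job in, once; it reports no verdict.
Trained networks look in the newest picture that a camera, given by its name, has taken for a name from the list of things; names that differ only in an ending like _2 or _b are one class to them, and where a whole thing is asked for, a point or a joint stands for the part that bears it (a point fixed in the world has none). Each returns a list of dicts, best first, with "score" (0 to 1); they miss things now and then, are a little off and sometimes report something else, mostly with a low value. They report only what shows in the picture. A call takes as long as a camera call. They do not tell look-alikes from the thing itself.
- robot.spot_in(thing, camera): "xy" ([column, row] in pixels, amid what is visible of it).
The state is a dict: "clock": time; "qpos": joint angles; "qvel": joint speeds; "tau": joint torques, N m; "position": TCP position; "tool_rot": TCP orientation; "wrist_force": force on the tool from outside, world axes, zero at the start; "ft_torque": the same for the moment, N m; "opening": finger opening in m.
Only numpy, scipy, OpenCV 4.12 (cv2) and the standard library are available. Lean on these libraries where they do the work, as an engineer would, in place of code of your own. Each camera call takes 0.05 s, during which the arm holds its last target.

## Working session

There is one attempt and no reset: what is moved stays moved. The work goes in short steps, Python scripts to look and compute and a tool call to move; the robot and the scene stay as the last step left them, time stands still between calls to the robot, and variables do not carry over. Pictures are saved under pics/ and viewed, and the job is handed in when it is done.

Besides the shell and the picture viewer there is one more tool, called after ">>>" by a JSON object that holds its "method" and its "body", one argument or row to a line. arm_command: Moves the arm, as the interface text tells. Its arguments: {"type":"object","properties":{"commands":{"type":"array"}},"required":["commands"]}

```bash
mkdir -p pics; python3 - <<'E'
from bench import robot
import cv2,json
print(robot.observe())
for n in("side","top"):
    p,d=robot.read_camera(n); cv2.imwrite(f"pics/{n}0.png",p[:,:,::-1]); print(n,robot.camera_info(n))
    import numpy as np; np.savez(f"{n}0.npz",p=p,d=d)
    for t in("piece_a_center","piece_b_center","piece_c_center","piece_d_center","cradle_a","holder","tray"):
        print(t,[(round(o["score"],2),[round(float(v)) for v in o["xy"]]) for o in robot.spot_in(t,n)])
E
```

```text
{'clock': 0.0, 'qpos': array([5.59306472e+01, 2.79145643e+00, 5.59213215e+00, 9.29338785e+01,
       1.50461052e-03, 8.26785816e+01]), 'qvel': array([-0.09469014, -0.00825161,  0.04419315, -0.03180331,  0.0092984 ,
       -0.05145702]), 'tau': array([-5.75114791e-04, -3.38776016e+01,  3.20018077e+01,  2.01281626e-02,
       -2.27581236e-04,  7.87190686e-06]), 'position': array([0.23588782, 0.46824561, 0.19303485]), 'tool_rot': array([-1.79868075e+02, -1.84670789e-02,  1.53252043e+02]), 'wrist_force': array([-0.13051812,  0.02199337,  0.62161796]), 'ft_torque': array([-0.00397052, -0.00815087, -0.00194253]), 'opening': 0.08559071290513202}
side {'mtx': array([[402.15440955,   0.        , 277.83915326],
       [  0.        , 402.15440955, 215.52989613],
       [  0.        ,   0.        ,   1.        ]]), 'D': array([-0.11998961,  0.        ,  0.        ,  0.        ,  0.        ]), 'xyz': array([0.3035004 , 0.47024204, 0.59087716]), 'orientation': array([  46.08132225,    0.90243868, -154.4049022 ])}
piece_a_center [(0.7, [242, 262]), (0.69, [177, 391])]
piece_b_center [(0.98, [276, 3
[... 313 characters left out ...]
   0.        , 274.80270706],
       [  0.        , 420.80237276, 209.9229594 ],
       [  0.        ,   0.        ,   1.        ]]), 'D': array([-0.05698613,  0.        ,  0.        ,  0.        ,  0.        ]), 'xyz': array([ 0.43922569, -0.00887189,  0.98539176]), 'orientation': array([  6.61502544,   0.48814009, -88.40359082])}
piece_a_center [(0.8, [232, 203]), (0.42, [184, 202])]
piece_b_center [(0.82, [200, 245]), (0.78, [202, 201]), (0.68, [212, 154])]
piece_c_center [(0.77, [172, 195])]
piece_d_center [(0.93, [137, 192])]
cradle_a [(0.95, [236, 212]), (0.87, [178, 205]), (0.58, [151, 201]), (0.56, [210, 208])]
holder [(0.69, [178, 212])]
tray [(0.82, [360, 205]), (0.16, [235, 212])]
```

View pics/side0.png

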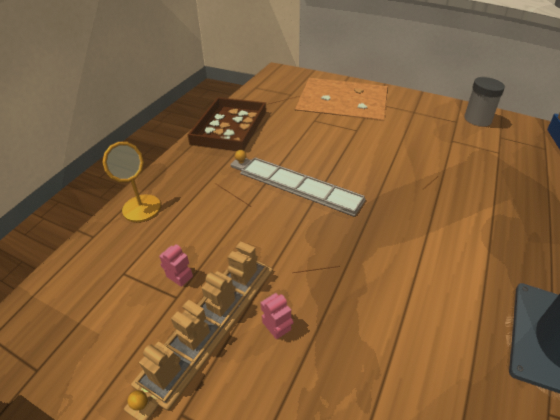

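View pics/top0.png

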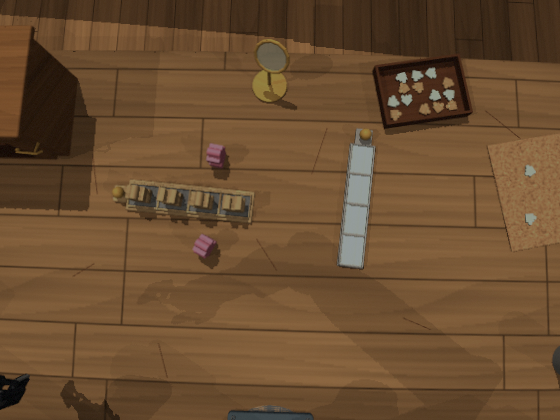

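```bash
python3 - <<'E'
import cv2
a=cv2.imread("pics/top0.png")[140:280,90:290]; cv2.imwrite("pics/top0c.png",cv2.resize(a,None,fx=4,fy=4,interpolation=2))
a=cv2.imread("pics/side0.png")[230:420,120:320]; cv2.imwrite("pics/side0c.png",cv2.resize(a,None,fx=3.1,fy=3.1,interpolation=2))
E
```

```text
(no output)
```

View pics/top0c.png

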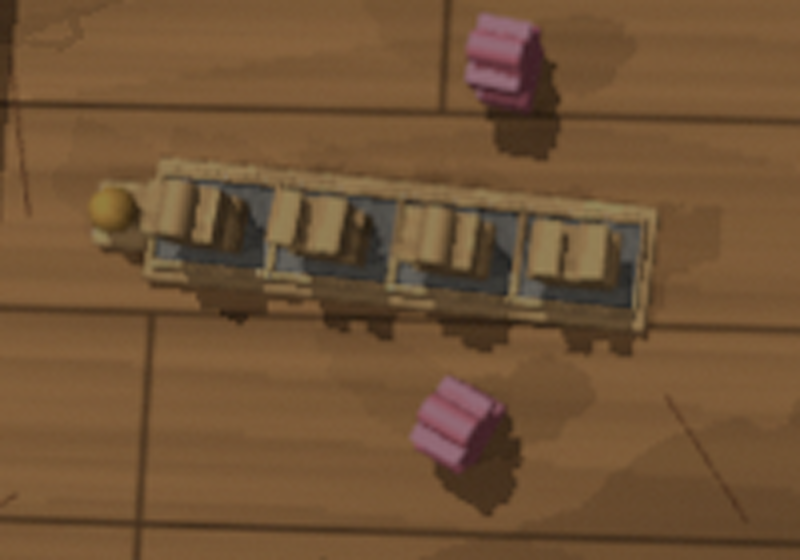

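View pics/side0c.png

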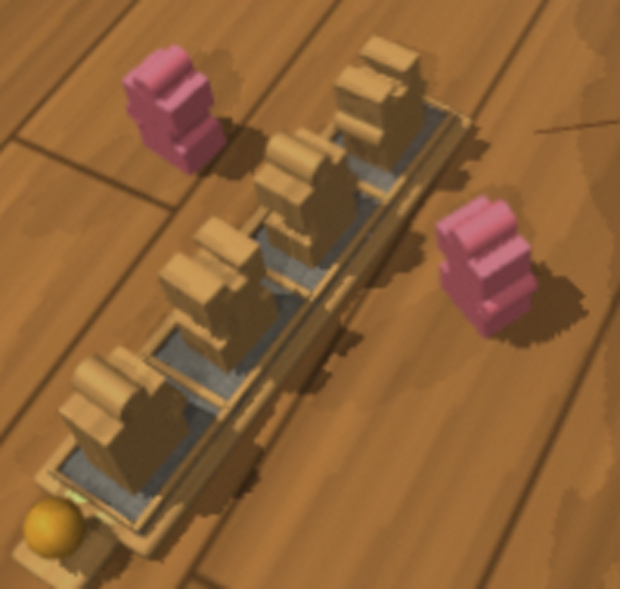

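The holder is at left in the top picture, with its knob at (118,192). The tray's knob is at (366,134). From the holder knob the pieces are D (137,192), C (172,195), B (202,201) and A (232,203). The pink look-alikes at (212,154) and (205,245) stand off the holder and are to be left alone. Next I'll measure in 3D.

```bash
cat > h.py <<'E'
import numpy as np,cv2
from scipy.spatial.transform import Rotation as R
from bench import robot
def cloud(name,d):
    i=robot.camera_info(name); K=np.array(i["mtx"]);D=np.array(i["D"])
    h,w=d.shape; u,v=np.meshgrid(np.arange(w),np.arange(h))
    n=cv2.undistortPoints(np.stack([u,v],-1).reshape(-1,1,2).astype(np.float64),K,D).reshape(h,w,2)
    P=np.stack([n[...,0]*d,-n[...,1]*d,-d],-1)
    return P@R.from_euler('xyz',i["orientation"],degrees=True).as_matrix().T+np.array(i["xyz"])
def project(name,P):
    i=robot.camera_info(name); Rm=R.from_euler('xyz',i["orientation"],degrees=True).as_matrix()
    q=(np.atleast_2d(P)-np.array(i["xyz"]))@Rm; q=q*[1,-1,-1]
    return cv2.projectPoints(q,np.zeros(3),np.zeros(3),np.array(i["mtx"]),np.array(i["D"]))[0].reshape(-1,2)
E
python3 - <<'E'
from h import *
for n in("top","side"):
    z=np.load(n+"0.npz");p,d=z["p"].astype(int),z["d"]; C=cloud(n,d); X,Y,Z=C[...,0],C[...,1],C[...,2]
    print(n, "table z",np.median(Z[(abs(Z)<.02)&(d>0)]))
    hsv=cv2.cvtColor(z["p"],cv2.COLOR_RGB2HSV)
    # tall blobs near holder
    pts={"top":[(137,192),(172,195),(202,201),(232,203),(118,192),(366,134),(360,205)],"side":[(160,366),(191,324),(218,290),(242,262),(137,399),(240,156),(300,184)]}[n]
    for u,v in pts: print((u,v),C[v,u].round(4))
    m=((Z>.03)&(Z<.15)&(d>0)).astype(np.uint8)
    k,l,st,ce=cv2.connectedComponentsWithStats(m,connectivity=4)
    for j in range(1,k):
        if st[j,4]>40:
            s=l==j; r=cv2.minAreaRect(np.stack([X[s],Y[s]],-1).astype(np.float32)*1000)
            print(ce[j].round(),st[j,4],"x,y mean",X[s].mean().round(4),Y[s].mean().round(4),"zmax",np.percentile(Z[s],98).round(4),"rect",np.round(r[0],1),np.round(r[1],1),round(r[2],1))
E
```

```text
top table z 0.0009765404981995074
(137, 192) [0.5754 0.3054 0.0804]
(172, 195) [0.5704 0.2267 0.0828]
(202, 201) [0.5599 0.1618 0.0752]
(232, 203) [0.5589 0.0972 0.0624]
(118, 192) [0.5801 0.3632 0.0416]
(366, 134) [ 0.731  -0.2039  0.0409]
(360, 205) [ 0.5689 -0.1961  0.0108]
[271.  58.] 914 x,y mean 0.8735 0.0193 zmax 0.148 rect [873.2  19.6] [82.  38.9] 70.7
[ 48. 116.] 3270 x,y mean 0.7422 0.5164 zmax 0.1478 rect [727.3 530.8] [132.  264.8] 54.1
[453.  57.] 67 x,y mean 0.9335 -0.4188 zmax 0.0351 rect [ 933.8 -417.3] [46.3 25. ] 67.3
[429.  59.] 59 x,y mean 0.9264 -0.3591 zmax 0.0357 rect [ 925.9 -357.4] [ 8.2 65.2] 12.6
[396.  63.] 94 x,y mean 0.9122 -0.279 zmax 0.0355 rect [ 912.3 -278.8] [ 7.1 89.2] 10.0
[407. 107.] 353 x,y mean 0.8039 -0.3037 zmax 0.0356 rect [ 798.7 -309.1] [241.2 118.3] 63.1
[462.  74.] 57 x,y mean 0.8915 -0.4394 zmax 0.0353 rect [ 889.7 -439.5] [47.7  7.9] 8.9
[468.  99.] 82 x,y mean 0.8274 -0.4507 zmax 0.0357 rect [ 829.2 -450.5] [69.6  9.9] 7.1
[365. 134.] 107 x,y mean 0.7327 -0.2032 zmax 0.0441 rect [ 733.2 -203.3] [26.5 25. ] 54.9
[214. 154.] 307 x,y me
[... 1572 characters left out ...]
 22.1] 82.4
[242. 260.] 774 x,y mean 0.5562 0.1036 zmax 0.0777 rect [560.2  97.6] [53.3 31.3] 86.4
[174. 259.] 556 x,y mean 0.6677 0.1489 zmax 0.0748 rect [674.1 143.8] [31.8 44.3] 78.4
[218. 290.] 913 x,y mean 0.5597 0.1752 zmax 0.0884 rect [564.  167.8] [46.2 32.1] 83.8
[277. 312.] 812 x,y mean 0.4604 0.167 zmax 0.0747 rect [463.2 162.5] [30.8 47.9] 63.2
[552. 327.] 811 x,y mean 0.0541 0.0211 zmax 0.0933 rect [51.1 16.5] [20.  85.8] 17.8
[190. 323.] 1023 x,y mean 0.5663 0.2457 zmax 0.0838 rect [570.9 241.8] [41. 32.] 81.0
[159. 362.] 1098 x,y mean 0.5708 0.3182 zmax 0.0853 rect [576. 313.] [45.9 32. ] 83.5
[137. 399.] 278 x,y mean 0.5788 0.371 zmax 0.043 rect [580.2 370.9] [25.6 24.4] 39.3
```

```bash
python3 - <<'E'
from h import *
from scipy.optimize import least_squares
for n in("top","side"):
    z=np.load(n+"0.npz");d=z["d"]; C=cloud(n,d); X,Y,Z=C[...,0],C[...,1],C[...,2]
    hsv=cv2.cvtColor(z["p"],cv2.COLOR_RGB2HSV)
    m=((hsv[...,1]<70)&(hsv[...,2]>70)&(X>.4)&(X<.76)&(Y<-.1)&(Y>-.3)&(Z<.03)).astype(np.uint8)
    k,l,st,ce=cv2.connectedComponentsWithStats(m,connectivity=4)
    # bay floors: 4 pale
    A=[]
    for j in range(1,k):
        if st[j,4]>60:
            s=l==j; r=cv2.minAreaRect(np.stack([X[s],Y[s]],-1).astype(np.float32)*1000)
            print(n,ce[j].round(),st[j,4],"z",np.median(Z[s]).round(4),np.round(r[0],1),np.round(r[1],1),round(r[2],1))
# holder/tray predicted overlay
def T(x,y,yaw,p):
    c,s=np.cos(yaw),np.sin(yaw); return [x+c*p[0]-s*p[1], y+s*p[0]+c*p[1], p[2]]
E
```

```text
top [356. 203.] 3327 z 0.011 [ 589. -190.] [ 62.8 329.2] 84.4
side [302. 185.] 2597 z 0.0107 [ 590.  -186.7] [ 61.6 328.2] 84.5
```

```bash
python3 - <<'E'
from h import *
for n,box in(("top",(120,280,320,390)),("side",(140,230,220,380))):
    p=np.load(n+"0.npz")["p"][:,:,::-1].copy(); f=4
    r0,r1,c0,c1=box; im=cv2.resize(p[r0:r1,c0:c1],None,fx=f,fy=f)
    O=np.array([.571,-.1865]);u=np.array([.9952,-.0976]);w=np.array([.0976,.9952])
    for b in(.108,.036,-.036,-.108):
        P=[np.r_[O+u*(b+sy*.034)+w*sx*.025,.012] for sx,sy in((1,1),(1,-1),(-1,-1),(-1,1))]
        q=(project(n,np.array(P))-[c0-.5,r0-.5])*f
        cv2.polylines(im,[q.astype(int)],True,(0,0,255),1)
    q=(project(n,np.r_[O+u*.165,.028])[0]-[c0-.5,r0-.5])*f
    cv2.circle(im,tuple(int(v) for v in q),int(14*.42*f),(0,0,255),1)
    cv2.imwrite(f"pics/ov_{n}.png",im)
E
```

```text
(no output)
```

View pics/ov_top.png

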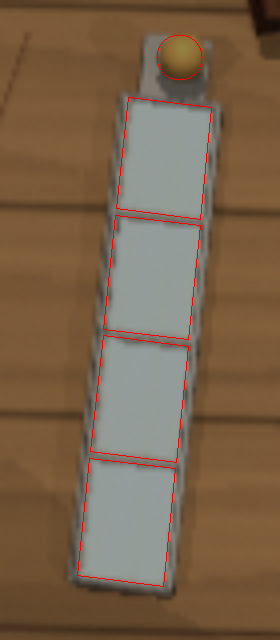

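View pics/ov_side.png

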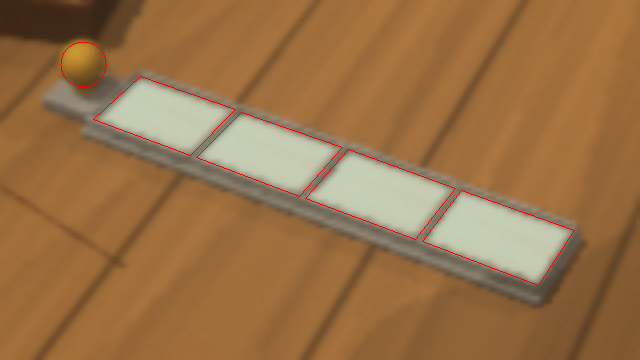

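The tray overlay fits to about 1–2 mm in both views. Next is a helper to turn world targets into tool-frame shifts, then piece D.

```bash
cat > to.py <<'E'
import sys
from h import *
x,y,yaw=map(float,sys.argv[1:4]); z=float(sys.argv[4])
s=robot.observe(); Rm=R.from_euler('xyz',s["tool_rot"],degrees=True).as_matrix()
d=Rm.T@(np.array([x,y,z])-s["position"]); r=(s["tool_rot"][2]-yaw+180)%360-180
print("t",round(s["clock"],2),"shift",d.round(4),"roll",round(r,2),"pos",s["position"].round(4),s["tool_rot"].round(2),"q",s["qpos"].round(1),"open",round(s["opening"],4))
E
python3 to.py .5755 .3123 83 .14
```

```text
t 0.8 shift [-0.3734  0.0129  0.0543] roll 70.25 pos [0.2363 0.4688 0.1943] [180.     0.   153.25] q [55.9  2.7  5.7 92.9  0.  82.7] open 0.0851
```

>>> {"method": "arm_command", "body": {
  "commands": [
    [-0.04,0.001,0.005,7,0.7],
    [-0.08,0.003,0.01,15,0.7],
    [-0.12,0.004,0.015,23,0.7],
    [-0.16,0.005,0.02,31,0.7],
    [-0.2,0.007,0.027,39,0.7],
    [-0.24,0.008,0.034,47,0.7],
    [-0.28,0.009,0.04,55,0.7],
    [-0.32,0.011,0.046,62,0.7],
    [-0.35,0.012,0.05,68,0.7],
    [-0.3734,0.0129,0.0543,70.2,0.7],
    [-0.3734,0.0129,0.0543,70.2,0.7],
    [-0.3734,0.0129,0.0543,70.2,0.7]
  ]
}}

```text
clock: 2.0
position: [0.5753, 0.312, 0.1393]
tool_rot: [-179.9, 0.0, 83.0]
wrist_force: [0.2, 0.7, 0.3]
opening: 0.0599
```

```bash
python3 to.py .5755 .3123 83 .03
```

```text
t 2.0 shift [0.0003 0.0003 0.1093] roll 0.03 pos [0.5753 0.312  0.1393] [-1.7991e+02  1.0000e-02  8.3030e+01] q [ 22.6  22.4  22.3  90.    0.  119.6] open 0.0599
```

```bash
cat > pic.py <<'E'
import sys
from h import *
n,o,r0,r1,c0,c1,f=sys.argv[1],sys.argv[2],*map(int,sys.argv[3:])
p,d=robot.read_camera(n); np.savez("last_"+n+".npz",p=p,d=d)
cv2.imwrite("pics/"+o,cv2.resize(p[r0:r1,c0:c1,::-1],None,fx=f,fy=f,interpolation=2))
E
python3 pic.py side s1.png 220 420 60 320 3
```

```text
(no output)
```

View pics/s1.png

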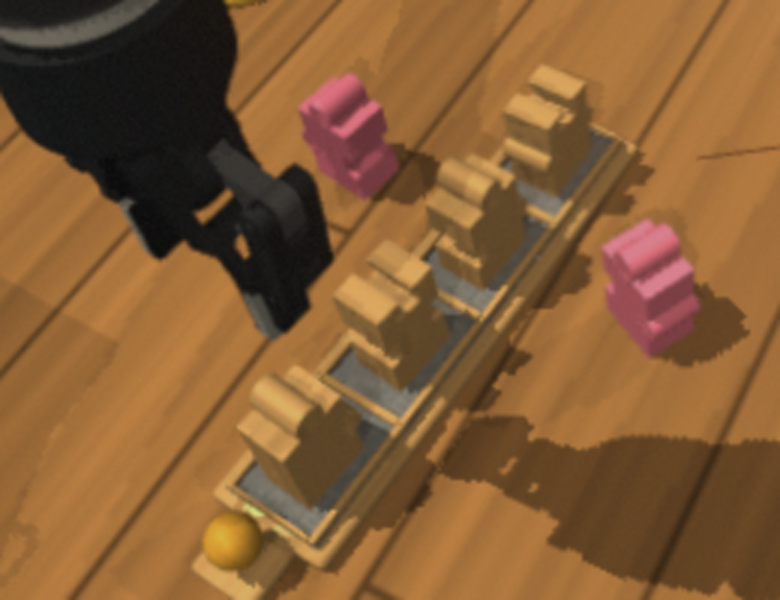

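The crop shows the open fingers above piece D, whose body is at crop (300,440), straddling its thickness. Descending.

>>> {"method": "arm_command", "body": {
  "commands": [
    [0,0,0.03,0,0.7],
    [0,0,0.06,0,0.7],
    [0,0,0.08,0,0.7],
    [0,0,0.095,0,0.7],
    [0.0003,0.0003,0.109,0,0.7],
    [0.0003,0.0003,0.109,0,0.7],
    [0.0003,0.0003,0.109,0,0],
    [0.0003,0.0003,0.109,0,0],
    [0.0003,0.0003,0.109,0,0],
    [0.0003,0.0003,0.109,0,0],
    [0.0003,0.0003,0.109,0,0],
    [0.0003,0.0003,0.109,0,0]
  ]
}}

```text
clock: 3.25
position: [0.5773, 0.3132, 0.033]
tool_rot: [179.8, -0.1, 83.1]
wrist_force: [-0.1, 0.2, 5.6]
opening: 0.028
```

>>> {"method": "arm_command", "body": {
  "commands": [
    [0,0,0,0,0],
    [0,0,0,0,0],
    [0,0,-0.01,0,0],
    [0,0,-0.02,0,0],
    [0,0,-0.035,0,0],
    [0,0,-0.05,0,0],
    [0,0,-0.07,0,0],
    [0,0,-0.09,0,0],
    [0,0,-0.11,0,0],
    [0,0,-0.11,0,0],
    [0,0,-0.11,0,0]
  ]
}}

```text
clock: 4.35
position: [0.5765, 0.3129, 0.1421]
tool_rot: [179.9, -0.1, 83.1]
wrist_force: [0.6, -0.1, -0.8]
opening: 0.028
```

```bash
python3 pic.py side s2.png 160 420 60 320 2; python3 to.py .4635 -.177 -5.6 .145
```

```text
t 4.4 shift [-0.4995 -0.0523 -0.0043] roll 88.65 pos [0.5758 0.3125 0.1406] [-1.7999e+02  1.0000e-02  8.3050e+01] q [ 22.6  22.4  22.5  90.1  -0.  119.6] open 0.028
```

View pics/s2.png

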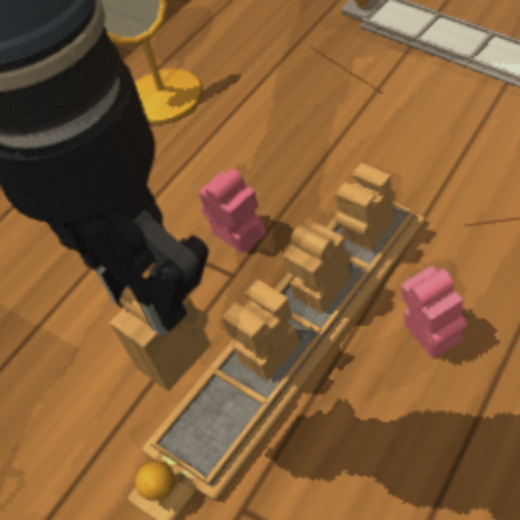

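D is held upright, clear of the holder. Carrying it to the far bay.

>>> {"method": "arm_command", "body": {
  "commands": [
    [-0.015,-0.001,-0.001,3,0],
    [-0.045,-0.004,-0.002,9,0],
    [-0.085,-0.009,-0.004,16,0],
    [-0.13,-0.013,-0.004,24,0],
    [-0.175,-0.018,-0.004,32,0],
    [-0.22,-0.023,-0.004,40,0],
    [-0.265,-0.028,-0.004,48,0],
    [-0.31,-0.032,-0.004,56,0],
    [-0.355,-0.037,-0.004,64,0],
    [-0.4,-0.042,-0.004,72,0],
    [-0.44,-0.046,-0.004,80,0],
    [-0.475,-0.05,-0.004,85,0]
  ]
}}

```text
clock: 5.6
position: [0.467, -0.1544, 0.1432]
tool_rot: [-179.9, 0.2, -2.3]
wrist_force: [0.1, 0.1, -0.3]
opening: 0.0281
```

```bash
python3 to.py .4635 -.177 -5.6 .145
```

```text
t 5.6 shift [-0.0026  0.0227 -0.0019] roll 3.34 pos [ 0.467  -0.1544  0.1432] [-1.7995e+02  1.5000e-01 -2.2600e+00] q [-26.1  -2.3  -5.2  87.3  -0.  156.2] open 0.0281
```

>>> {"method": "arm_command", "body": {
  "commands": [
    [-0.001,0.015,0,2,0],
    [-0.0025,0.0225,0,3.3,0],
    [-0.0025,0.0225,0,3.3,0],
    [-0.0025,0.0225,0,3.3,0],
    [-0.0025,0.0225,0,3.3,0]
  ]
}}

```text
clock: 6.1
position: [0.4658, -0.174, 0.1448]
tool_rot: [-180.0, 0.0, -5.1]
wrist_force: [-0.6, 0.3, 0.0]
opening: 0.0282
```

```bash
python3 to.py .4635 -.177 -5.6 .027;python3 pic.py side s3.png 100 300 200 460 3; 
```

```text
t 6.1 shift [-0.002   0.0033  0.1178] roll 0.49 pos [ 0.4658 -0.174   0.1448] [-1.7997e+02  1.0000e-02 -5.1100e+00] q [-28.2  -1.7  -4.4  87.3   0.  156.9] open 0.0282
```

View pics/s3.png

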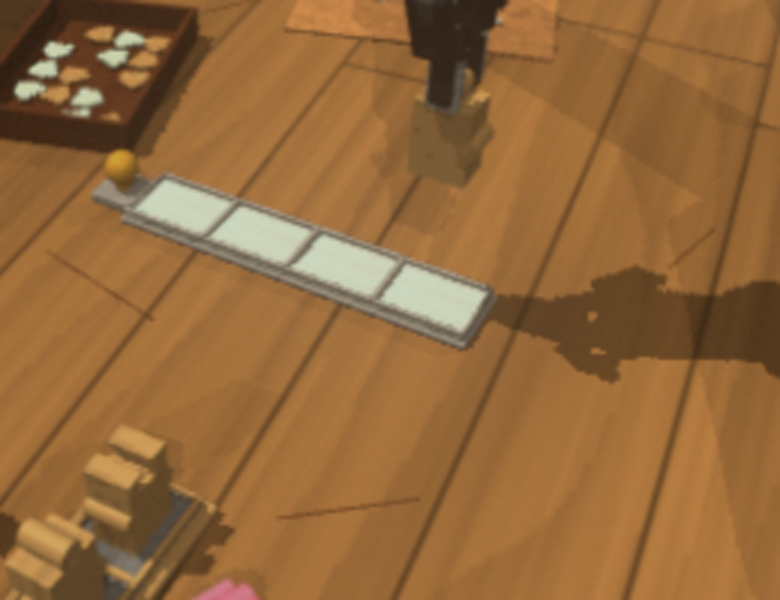

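>>> {"method": "arm_command", "body": {
  "commands": [
    [-0.002,0.0033,0.02,0.5,0],
    [-0.002,0.0033,0.045,0.5,0],
    [-0.002,0.0033,0.07,0.5,0],
    [-0.002,0.0033,0.09,0.5,0],
    [-0.002,0.0033,0.1,0.5,0],
    [-0.002,0.0033,0.106,0.5,0],
    [-0.002,0.0033,0.111,0.5,0],
    [-0.002,0.0033,0.114,0.5,0],
    [-0.002,0.0033,0.116,0.5,0],
    [-0.002,0.0033,0.116,0.5,0],
    [-0.002,0.0033,0.116,0.5,0]
  ]
}}

```text
clock: 7.25
position: [0.4636, -0.1787, 0.0295]
tool_rot: [180.0, -0.1, -5.8]
wrist_force: [-0.6, 0.4, 0.5]
opening: 0.0281
```

```bash
python3 to.py .4635 -.177 -5.6 .027;python3 pic.py side s4.png 100 300 200 460 3; 
```

```text
t 7.25 shift [-0.0003 -0.0016  0.0025] roll -0.15 pos [ 0.4636 -0.1787  0.0295] [ 1.7998e+02 -5.0000e-02 -5.7500e+00] q [-28.8   0.2 -15.8  74.    0.  156.9] open 0.0281
```

View pics/s4.png

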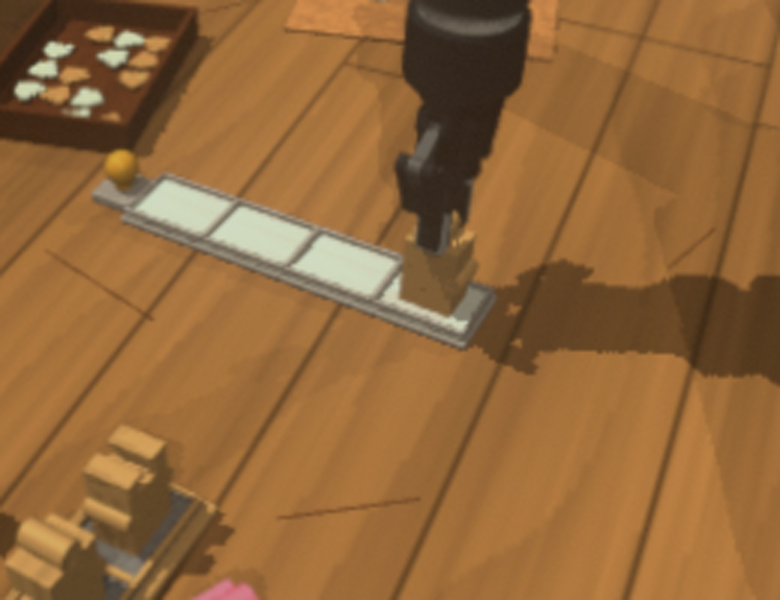

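>>> {"method": "arm_command", "body": {
  "commands": [
    [0,0,0.0015,0,0],
    [0,-0.001,0.003,0,0],
    [0,-0.001,0.003,0,0],
    [0,-0.001,0.003,0,0],
    [0,-0.001,0.003,0,0]
  ]
}}

```text
clock: 7.8
position: [0.4641, -0.1787, 0.029]
tool_rot: [179.8, -0.1, -5.8]
wrist_force: [-4.5, 0.1, 10.1]
opening: 0.0282
```

>>> {"method": "arm_command", "body": {
  "commands": [
    [0,0,0,0,0.6],
    [0,0,0,0,0.6],
    [0,0,0,0,0.6],
    [0,0,0,0,0.6],
    [0,0,-0.01,0,0.65],
    [0,0,-0.03,0,0.65],
    [0,0,-0.06,0,0.65],
    [0,0,-0.1,0,0.65],
    [0,0,-0.12,0,0.65],
    [0,0,-0.12,0,0.65]
  ]
}}

```text
clock: 8.8
position: [0.466, -0.1789, 0.1509]
tool_rot: [179.8, -0.5, -5.7]
wrist_force: [-0.6, 0.3, 0.5]
opening: 0.0555
```

```bash
cat > tall.py <<'E'
import sys
from h import *
O=np.array([.571,-.1875]);u=np.array([.9952,-.0976]);w=np.array([-.0976,-.9952])*-1
for n in sys.argv[1:]:
    p,d=robot.read_camera(n); C=cloud(n,d);Z=C[...,2]
    cv2.imwrite(f"pics/t_{n}.png",p[:,:,::-1])
    m=((Z>.025)&(Z<.11)&(d>0)&(C[...,0]>.4)&(C[...,0]<.8)&(C[...,1]>-.25)&(C[...,1]<.4)).astype(np.uint8)
    k,l,st,ce=cv2.connectedComponentsWithStats(m,connectivity=4)
    for j in range(1,k):
        if st[j,4]>60:
            s=l==j; r=cv2.minAreaRect((C[s][:,:2]*1000).astype(np.float32)); q=np.array(r[0])/1000-O
            print(n,ce[j].round(),st[j,4],"zmax",np.percentile(Z[s],98).round(4),"rect",np.round(r[0],1),np.round(r[1],1),round(r[2],1),"tray along/across mm",(1000*q@u).round(1),(1000*q@w).round(1))
E
python3 tall.py side top; python3 to.py .571 .2405 82 .14
```

```text
side [240. 155.] 89 zmax 0.0428 rect [ 733.7 -199.6] [23.7 19.7] 42.2 tray along/across mm 163.1 3.8
side [346. 185.] 584 zmax 0.0811 rect [ 462.7 -175.8] [35.  46.8] 81.4 tray along/across mm -108.9 1.1
side [242. 261.] 823 zmax 0.0778 rect [560.6  98.2] [53.7 31.5] 86.8 tray along/across mm -38.3 283.4
side [174. 260.] 588 zmax 0.0745 rect [673.8 144. ] [31.4 44.9] 78.2 tray along/across mm 70.0 340.0
side [218. 291.] 964 zmax 0.088 rect [564.  167.9] [46.3 32.3] 83.2 tray along/across mm -41.6 353.0
side [276. 312.] 843 zmax 0.0744 rect [463.4 162. ] [31.4 47.1] 61.8 tray along/across mm -141.2 337.4
side [190. 323.] 1073 zmax 0.0838 rect [570.8 241.8] [40.9 31.8] 82.1 tray along/across mm -42.1 427.3
side [137. 400.] 303 zmax 0.0427 rect [580.1 370.3] [25.8 24.6] 32.4 tray along/across mm -45.3 556.0
top [365. 134.] 114 zmax 0.0442 rect [ 734.8 -204. ] [26.9 25.9] 2.7 tray along/across mm 164.6 -0.5
top [215. 154.] 318 zmax 0.0763 rect [673.9 143. ] [31.1 45.7] 79.8 tray along/across mm 70.1 338.9
top [118. 192.] 112 zmax 0.0445 rect [580.4 367.9] [25.9 23.4] 5.9 tray along/across mm -44.8 553.6
top [170. 196.] 363 zmax 0.0856 rect [571.5 239.2] [41.1 30.2] 82.6 tray along/across mm -41.1 424.7
top [201. 200.] 348 zmax 0.0901 rect [565.1 167. ] [47.  30.6] 83.5 tray along/across mm -40.5 352.3
top [233. 203.] 352 zmax 0.0796 rect [560.5  96.9] [51.5 30.5] 86.2 tray along/across mm -38.2 282.0
top [203. 245.] 312 zmax 0.0764 rect [463.2 161.6] [30.7 46.2] 61.7 tray along/across mm -141.4 336.9
top [353. 256.] 139 zmax 0.0743 rect [ 450.4 -175.9] [30.4 22. ] 84.3 tray along/across mm -121.2 -0.3
t 8.9 shift [ 0.0649 -0.4268  0.0063] roll -87.74 pos [ 0.4637 -0.1776  0.1464] [ 1.7997e+02 -7.0000e-02 -5.7400e+00] q [-28.7  -1.9  -4.4  87.4   0.  157. ] open 0.0554
```

View pics/t_side.png

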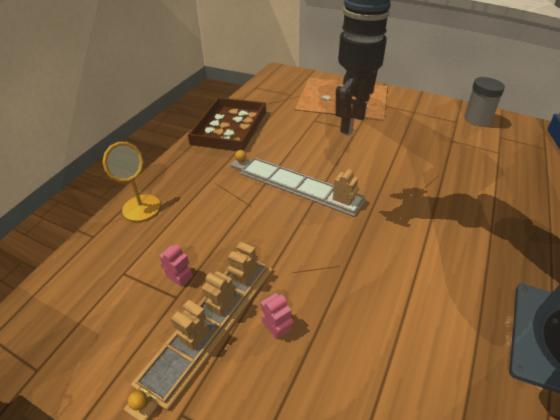

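D stands in the far bay, about 1 mm off centre. Next is C.

>>> {"method": "arm_command", "body": {
  "commands": [
    [0.005,-0.03,0.001,-6,0.7],
    [0.01,-0.07,0.002,-14,0.7],
    [0.017,-0.11,0.003,-22,0.7],
    [0.023,-0.15,0.003,-30,0.7],
    [0.029,-0.19,0.004,-38,0.7],
    [0.035,-0.23,0.005,-46,0.7],
    [0.041,-0.27,0.005,-54,0.7],
    [0.047,-0.31,0.006,-62,0.7],
    [0.053,-0.35,0.006,-70,0.7],
    [0.059,-0.39,0.006,-78,0.7],
    [0.063,-0.415,0.006,-84,0.7],
    [0.065,-0.427,0.006,-87.7,0.7]
  ]
}}

```text
clock: 10.1
position: [0.5693, 0.2432, 0.1367]
tool_rot: [-179.7, 0.1, 82.3]
wrist_force: [0.0, 0.0, 0.5]
opening: 0.06
```

>>> {"method": "arm_command", "body": {
  "commands": [
    [0,0,0,0,0.7],
    [0,0,0,0,0.7],
    [0,0,0,0,0.7]
  ]
}}

```text
clock: 10.4
position: [0.5701, 0.2398, 0.139]
tool_rot: [-179.9, 0.1, 81.8]
wrist_force: [0.2, -0.6, 0.4]
opening: 0.0597
```

```bash
python3 to.py .571 .2405 82 .03; python3 pic.py side s5.png 220 420 60 320 3
```

```text
t 10.4 shift [0.001 0.001 0.109] roll -0.16 pos [0.5701 0.2398 0.139 ] [-1.799e+02  7.000e-02  8.184e+01] q [ 16.6  16.7  15.1  88.6  -0.  114.8] open 0.0597
```

View pics/s5.png

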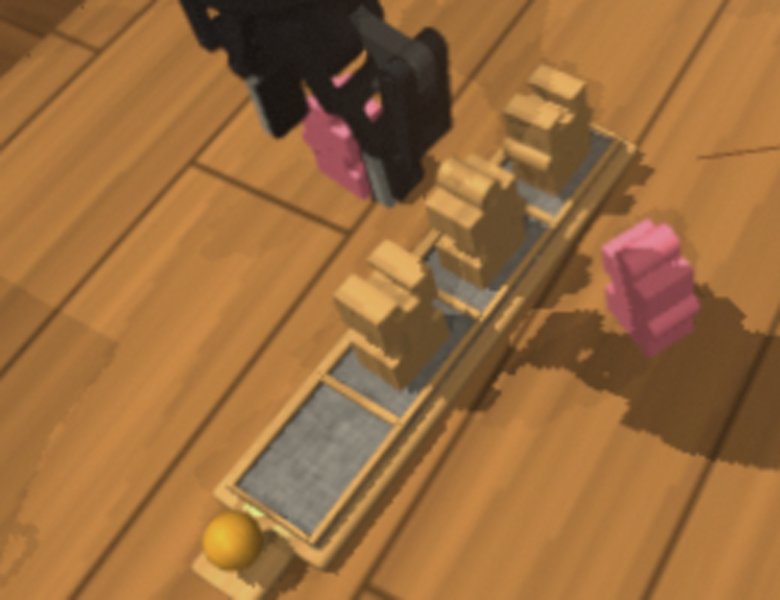

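The gripper is above C, at crop (390,310), with the picture as expected.

>>> {"method": "arm_command", "body": {
  "commands": [
    [0,0,0.03,0,0.7],
    [0.001,0.001,0.06,0,0.7],
    [0.001,0.001,0.08,0,0.7],
    [0.001,0.001,0.095,0,0.7],
    [0.001,0.001,0.107,0,0.7],
    [0.001,0.001,0.107,0,0.7],
    [0.001,0.001,0.107,0,0],
    [0.001,0.001,0.107,0,0],
    [0.001,0.001,0.107,0,0],
    [0.001,0.001,0.107,0,0],
    [0.001,0.001,0.107,0,0],
    [0.001,0.001,0.107,0,0]
  ]
}}

```text
clock: 11.65
position: [0.5732, 0.2424, 0.0349]
tool_rot: [179.8, -0.1, 82.0]
wrist_force: [0.1, 0.1, 6.2]
opening: 0.0277
```

>>> {"method": "arm_command", "body": {
  "commands": [
    [0,0,0,0,0],
    [0,0,-0.01,0,0],
    [0,0,-0.02,0,0],
    [0,0,-0.035,0,0],
    [0,0,-0.05,0,0],
    [0,0,-0.07,0,0],
    [0,0,-0.09,0,0],
    [0,0,-0.11,0,0],
    [0,0,-0.11,0,0],
    [0,0,-0.11,0,0]
  ]
}}

```text
clock: 12.65
position: [0.5726, 0.242, 0.144]
tool_rot: [179.9, -0.1, 82.0]
wrist_force: [0.1, -1.4, -0.7]
opening: 0.0278
```

```bash
python3 to.py .535 -.184 -5.6 .145; python3 pic.py side s6.png 160 420 60 320 2
```

```text
t 12.65 shift [-0.427   0.0224 -0.0014] roll 87.55 pos [0.5726 0.242  0.144 ] [ 1.7989e+02 -5.0000e-02  8.1950e+01] q [ 16.7  16.9  16.   88.9  -0.  114.8] open 0.0278
```

View pics/s6.png

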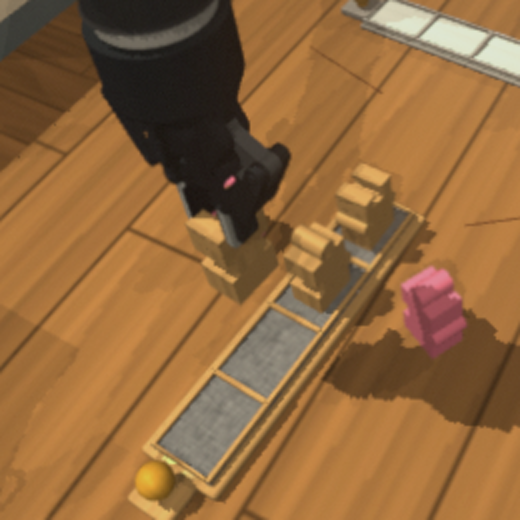

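C is held upright. Carrying it to the -36 bay.

>>> {"method": "arm_command", "body": {
  "commands": [
    [-0.015,0.001,0,4,0],
    [-0.045,0.002,0,11,0],
    [-0.085,0.004,-0.001,19,0],
    [-0.125,0.006,-0.001,27,0],
    [-0.165,0.009,-0.001,35,0],
    [-0.205,0.011,-0.001,43,0],
    [-0.245,0.013,-0.001,51,0],
    [-0.285,0.015,-0.001,59,0],
    [-0.325,0.017,-0.001,67,0],
    [-0.365,0.019,-0.001,75,0],
    [-0.4,0.021,-0.001,82,0],
    [-0.42,0.022,-0.001,86.5,0]
  ]
}}

```text
clock: 13.9
position: [0.5333, -0.1796, 0.1418]
tool_rot: [-180.0, 0.2, -4.9]
wrist_force: [0.0, 0.8, -0.5]
opening: 0.0272
```

>>> {"method": "arm_command", "body": {
  "commands": [
    [0,0.006,0,1,0],
    [0,0.006,0,1,0],
    [0,0.006,0,1,0],
    [0,0.006,0,1,0]
  ]
}}

```text
clock: 14.3
position: [0.5345, -0.1817, 0.1437]
tool_rot: [-180.0, 0.0, -5.4]
wrist_force: [-0.8, -0.3, -0.5]
opening: 0.0273
```

```bash
python3 to.py .535 -.184 -5.6 .0295
```

```text
t 14.3 shift [0.0008 0.0023 0.1142] roll 0.2 pos [ 0.5345 -0.1817  0.1437] [-1.7996e+02  3.0000e-02 -5.4000e+00] q [-25.6   8.4   6.   87.6   0.  159.8] open 0.0273
```

>>> {"method": "arm_command", "body": {
  "commands": [
    [0.001,0.0015,0.02,0.2,0],
    [0.001,0.0015,0.045,0.2,0],
    [0.001,0.0015,0.07,0.2,0],
    [0.001,0.0015,0.09,0.2,0],
    [0.001,0.0015,0.1,0.2,0],
    [0.001,0.0015,0.105,0.2,0],
    [0.001,0.0015,0.109,0.2,0],
    [0.001,0.0015,0.112,0.2,0],
    [0.001,0.0015,0.114,0.2,0],
    [0.001,0.0015,0.114,0.2,0],
    [0.001,0.0015,0.114,0.2,0]
  ]
}}

```text
clock: 15.4
position: [0.5362, -0.1851, 0.031]
tool_rot: [180.0, -0.1, -5.7]
wrist_force: [0.4, 0.4, 1.7]
opening: 0.0276
```

```bash
python3 to.py .535 -.184 -5.6 .0295;python3 pic.py side s7.png 100 300 200 460 3; 
```

```text
t 15.4 shift [-0.0013 -0.001   0.0015] roll -0.14 pos [ 0.5362 -0.1851  0.031 ] [ 1.7997e+02 -1.2000e-01 -5.7400e+00] q [-25.8  10.3  -4.7  74.8   0.  159.9] open 0.0276
```

View pics/s7.png

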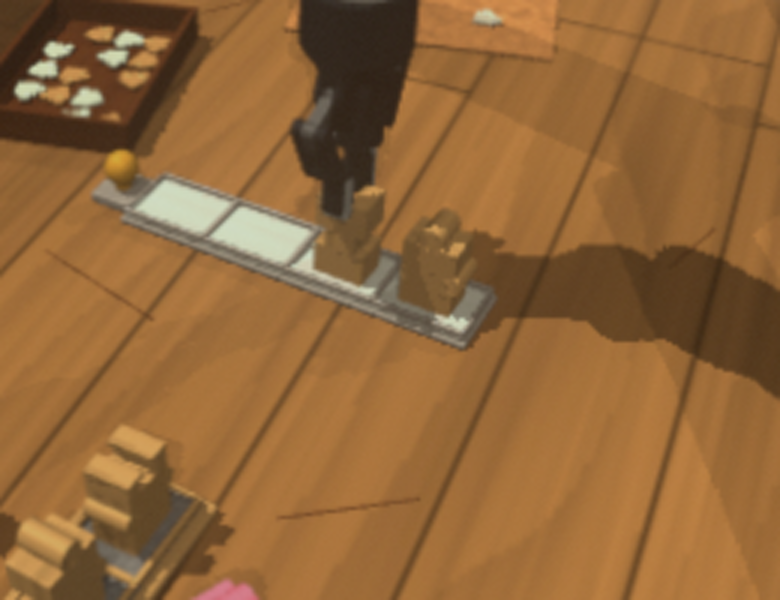

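C is down in its bay beside D. Settle 1 mm and release.

>>> {"method": "arm_command", "body": {
  "commands": [
    [-0.001,0,0.001,0,0],
    [-0.001,0,0.001,0,0],
    [-0.001,0,0.001,0,0.6],
    [-0.001,0,0.001,0,0.6],
    [-0.001,0,0.001,0,0.6],
    [-0.001,0,0.001,0,0.6],
    [-0.001,0,-0.01,0,0.65],
    [-0.001,0,-0.03,0,0.65],
    [-0.001,0,-0.06,0,0.65],
    [-0.001,0,-0.1,0,0.65],
    [-0.001,0,-0.115,0,0.65],
    [-0.001,0,-0.115,0,0.65]
  ]
}}

```text
clock: 16.65
position: [0.5366, -0.1858, 0.1492]
tool_rot: [179.8, -0.4, -5.7]
wrist_force: [0.5, 0.0, -0.6]
opening: 0.0558
```

```bash
python3 tall.py side |head -4; python3 to.py .5645 .167 83 .14
```

```text
side [240. 155.] 87 zmax 0.0429 rect [ 733.4 -198.9] [24.  18.8] 41.3 tray along/across mm 162.8 4.5
side [316. 174.] 561 zmax 0.0799 rect [ 534.4 -181.7] [35.5 41.5] 83.8 tray along/across mm -37.0 2.2
side [346. 185.] 582 zmax 0.0807 rect [ 462.8 -175.7] [33.5 47.2] 83.8 tray along/across mm -108.9 1.1
side [242. 261.] 818 zmax 0.0775 rect [560.6  98.7] [52.4 31.8] 86.8 tray along/across mm -38.3 283.8
t 16.7 shift [-0.0062 -0.3533  0.0061] roll -88.75 pos [ 0.5353 -0.1852  0.1465] [179.93  -0.18  -5.75] q [-25.9   8.4   6.3  87.7  -0.  159.9] open 0.0558
```

C is placed at -37 / +2 mm. Next is B, the maple one at (201,200) in the top view, between the two pink look-alikes.

>>> {"method": "arm_command", "body": {
  "commands": [
    [0,-0.025,0.001,-6,0.7],
    [-0.001,-0.06,0.002,-14,0.7],
    [-0.002,-0.095,0.003,-22,0.7],
    [-0.002,-0.13,0.003,-30,0.7],
    [-0.003,-0.165,0.004,-38,0.7],
    [-0.004,-0.2,0.005,-46,0.7],
    [-0.004,-0.235,0.005,-54,0.7],
    [-0.005,-0.27,0.006,-62,0.7],
    [-0.005,-0.3,0.006,-70,0.7],
    [-0.006,-0.33,0.006,-78,0.7],
    [-0.006,-0.347,0.006,-85,0.7],
    [-0.006,-0.353,0.006,-88.7,0.7]
  ]
}}

```text
clock: 17.9
position: [0.5618, 0.169, 0.1356]
tool_rot: [-179.7, 0.1, 83.3]
wrist_force: [0.4, -0.7, -0.3]
opening: 0.0601
```

>>> {"method": "arm_command", "body": {
  "commands": [
    [0,0,0,0,0.7],
    [0,0,0,0,0.7],
    [0,0,0,0,0.7]
  ]
}}

```text
clock: 18.2
position: [0.563, 0.1664, 0.1378]
tool_rot: [-179.9, 0.0, 82.9]
wrist_force: [0.4, -0.2, -0.5]
opening: 0.0599
```

```bash
python3 to.py .5645 .167 83 .032; python3 pic.py side s8.png 200 400 100 360 3
```

```text
t 18.2 shift [0.0008 0.0016 0.1058] roll -0.15 pos [0.563  0.1664 0.1378] [-1.7989e+02  5.0000e-02  8.2850e+01] q [  9.9  11.9   9.3  87.5  -0.  107.1] open 0.0599
```

View pics/s8.png

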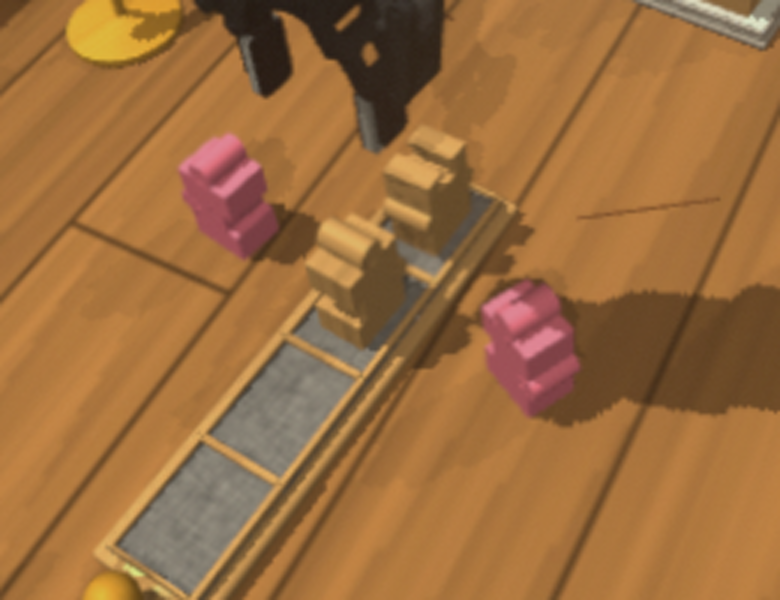

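The maple B is at crop (360,285), flanked by the pink pieces at (230,195) and (530,345). The gripper is over the maple one and clear of both pinks.

>>> {"method": "arm_command", "body": {
  "commands": [
    [0.002,0.0016,0.03,0,0.7],
    [0.003,0.0016,0.06,0,0.7],
    [0.003,0.0016,0.08,0,0.7],
    [0.003,0.0016,0.095,0,0.7],
    [0.003,0.0016,0.104,0,0.7],
    [0.003,0.0016,0.104,0,0.7],
    [0.003,0.0016,0.104,0,0],
    [0.003,0.0016,0.104,0,0],
    [0.003,0.0016,0.104,0,0],
    [0.003,0.0016,0.104,0,0],
    [0.003,0.0016,0.104,0,0],
    [0.003,0.0016,0.104,0,0]
  ]
}}

```text
clock: 19.45
position: [0.567, 0.1703, 0.0369]
tool_rot: [179.8, -0.1, 83.0]
wrist_force: [-0.9, 0.2, 6.4]
opening: 0.0283
```

>>> {"method": "arm_command", "body": {
  "commands": [
    [0,0,0,0,0],
    [0,0,-0.01,0,0],
    [0,0,-0.02,0,0],
    [0,0,-0.035,0,0],
    [0,0,-0.05,0,0],
    [0,0,-0.07,0,0],
    [0,0,-0.09,0,0],
    [0,0,-0.11,0,0],
    [0,0,-0.11,0,0],
    [0,0,-0.11,0,0]
  ]
}}

```text
clock: 20.45
position: [0.5663, 0.1701, 0.1459]
tool_rot: [179.9, -0.0, 83.0]
wrist_force: [-0.0, -0.1, -1.5]
opening: 0.0283
```

```bash
python3 to.py .607 -.191 -5.6 .146; python3 pic.py side s9.png 160 420 60 320 2
```

```text
t 20.45 shift [-3.534e-01  8.470e-02 -1.000e-04] roll 88.55 pos [0.5663 0.1701 0.1459] [ 1.7989e+02 -3.0000e-02  8.2950e+01] q [ 10.2  12.2  10.6  88.3  -0.  107.3] open 0.0283
```

View pics/s9.png

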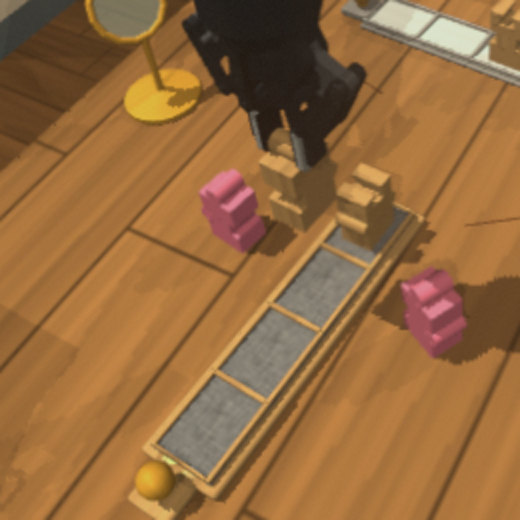

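B is held. Carrying it to the +36 bay.

>>> {"method": "arm_command", "body": {
  "commands": [
    [-0.012,0.003,0,4,0],
    [-0.036,0.009,0,11,0],
    [-0.068,0.016,0,19,0],
    [-0.1,0.024,0,27,0],
    [-0.135,0.032,0,35,0],
    [-0.17,0.041,0,43,0],
    [-0.205,0.049,0,51,0],
    [-0.24,0.057,0,59,0],
    [-0.275,0.066,0,67,0],
    [-0.31,0.074,0,75,0],
    [-0.335,0.08,0,82,0],
    [-0.35,0.084,0,86.5,0]
  ]
}}

```text
clock: 21.7
position: [0.6048, -0.1898, 0.1425]
tool_rot: [-180.0, 0.2, -3.9]
wrist_force: [0.5, 1.0, -0.6]
opening: 0.028
```

>>> {"method": "arm_command", "body": {
  "commands": [
    [0,0.003,0,1.5,0],
    [0,0.003,0,2,0],
    [0,0.003,0,2,0],
    [0,0.003,0,2,0]
  ]
}}

```text
clock: 22.1
position: [0.6057, -0.1894, 0.1448]
tool_rot: [-180.0, 0.0, -5.4]
wrist_force: [0.6, 0.2, -0.6]
opening: 0.0281
```

```bash
python3 to.py .607 -.191 -5.6 .031
```

```text
t 22.1 shift [0.0015 0.0016 0.1138] roll 0.18 pos [ 0.6057 -0.1894  0.1448] [-1.7997e+02  3.0000e-02 -5.4200e+00] q [-23.4  19.1  18.8  89.7   0.  162. ] open 0.0281
```

>>> {"method": "arm_command", "body": {
  "commands": [
    [0.001,0.0005,0.02,0.2,0],
    [0.001,0.0005,0.045,0.2,0],
    [0.001,0.0005,0.07,0.2,0],
    [0.001,0.0005,0.09,0.2,0],
    [0.001,0.0005,0.1,0.2,0],
    [0.001,0.0005,0.105,0.2,0],
    [0.001,0.0005,0.109,0.2,0],
    [0.001,0.0005,0.112,0.2,0],
    [0.001,0.0005,0.1135,0.2,0],
    [0.001,0.0005,0.1135,0.2,0],
    [0.001,0.0005,0.1135,0.2,0]
  ]
}}

```text
clock: 23.2
position: [0.6077, -0.1915, 0.033]
tool_rot: [180.0, -0.1, -5.7]
wrist_force: [0.3, 0.8, 3.9]
opening: 0.0281
```

```bash
python3 to.py .607 -.191 -5.6 .031;python3 pic.py side s10.png 100 300 200 460 3; 
```

```text
t 23.2 shift [-0.0007 -0.0005  0.002 ] roll -0.14 pos [ 0.6077 -0.1915  0.033 ] [ 1.7998e+02 -1.3000e-01 -5.7400e+00] q [-23.5  20.5   7.8  77.2   0.  162.2] open 0.0281
```

View pics/s10.png

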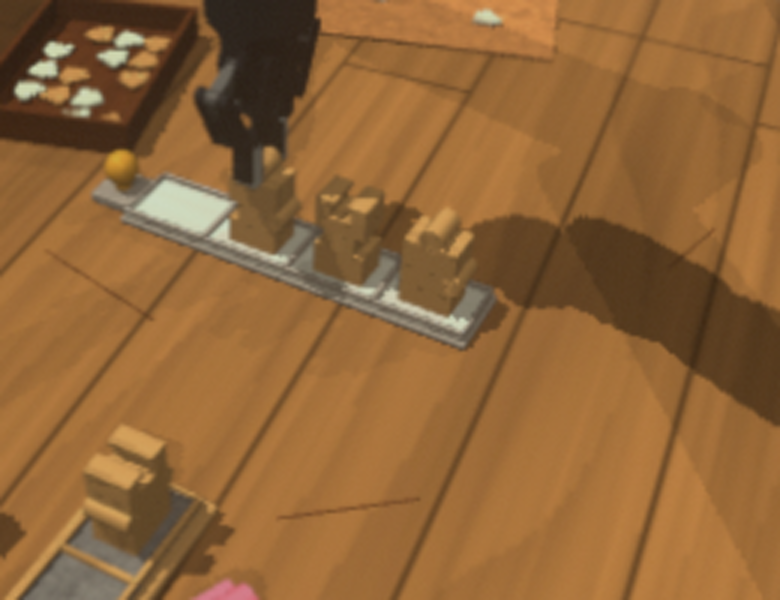

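B touches down in the third bay (3.9 N). Releasing.

>>> {"method": "arm_command", "body": {
  "commands": [
    [0,0,0.0005,0,0],
    [0,0,0.0005,0,0.6],
    [0,0,0.0005,0,0.6],
    [0,0,0.0005,0,0.6],
    [0,0,0.0005,0,0.6],
    [0,0,-0.01,0,0.65],
    [0,0,-0.03,0,0.65],
    [0,0,-0.06,0,0.65],
    [0,0,-0.1,0,0.65],
    [0,0,-0.112,0,0.65],
    [0,0,-0.112,0,0.65]
  ]
}}

```text
clock: 24.35
position: [0.609, -0.1922, 0.1478]
tool_rot: [179.9, -0.4, -5.7]
wrist_force: [-0.3, -0.1, -0.0]
opening: 0.0559
```

```bash
python3 tall.py side |head -6; python3 to.py .5605 .0975 86 .14
```

```text
side [287. 164.] 545 zmax 0.0847 rect [ 604.7 -186.8] [34.3 48.4] 84.8 tray along/across mm 33.4 4.0
side [240. 155.] 86 zmax 0.0426 rect [ 734.4 -199.5] [23.9 21.5] 51.4 tray along/across mm 163.8 4.0
side [316. 174.] 566 zmax 0.0797 rect [ 534.5 -181. ] [34.8 42.1] 86.3 tray along/across mm -36.9 2.9
side [345. 185.] 587 zmax 0.0809 rect [ 462.7 -175.8] [33.7 47.6] 82.1 tray along/across mm -108.9 1.0
side [242. 261.] 825 zmax 0.0777 rect [560.2  98.4] [52.4 31.7] 87.1 tray along/across mm -38.7 283.4
side [174. 260.] 587 zmax 0.0745 rect [674.2 144. ] [31.3 44.6] 78.6 tray along/across mm 70.3 339.9
t 24.4 shift [-0.076  -0.283   0.0045] roll -91.75 pos [ 0.6078 -0.1917  0.145 ] [179.94  -0.18  -5.75] q [-23.5  19.3  19.   89.6   0.  162.2] open 0.0558
```

>>> {"method": "arm_command", "body": {
  "commands": [
    [-0.005,-0.02,0.001,-6,0.7],
    [-0.012,-0.045,0.001,-14,0.7],
    [-0.02,-0.073,0.002,-22,0.7],
    [-0.027,-0.1,0.002,-30,0.7],
    [-0.034,-0.127,0.003,-38,0.7],
    [-0.041,-0.154,0.003,-46,0.7],
    [-0.048,-0.18,0.004,-54,0.7],
    [-0.055,-0.206,0.004,-62,0.7],
    [-0.062,-0.23,0.004,-70,0.7],
    [-0.068,-0.254,0.004,-78,0.7],
    [-0.073,-0.273,0.004,-86,0.7],
    [-0.076,-0.283,0.004,-91.7,0.7]
  ]
}}

```text
clock: 25.6
position: [0.5574, 0.0996, 0.1365]
tool_rot: [-179.7, 0.0, 86.3]
wrist_force: [-0.4, -0.8, -0.8]
opening: 0.0599
```

>>> {"method": "arm_command", "body": {
  "commands": [
    [0,0,0,0,0.7],
    [0,0,0,0,0.7],
    [0,0,0,0,0.7]
  ]
}}

```text
clock: 25.9
position: [0.559, 0.0972, 0.1383]
tool_rot: [-179.9, 0.0, 85.8]
wrist_force: [0.0, 1.1, 0.2]
opening: 0.0596
```

```bash
python3 to.py .5605 .0975 86 .03; python3 pic.py side s11.png 150 350 140 400 3
```

```text
t 25.9 shift [0.0005 0.0016 0.1083] roll -0.17 pos [0.559  0.0972 0.1383] [-1.799e+02  3.000e-02  8.583e+01] q [ 3.1  8.9  5.9 87.2 -0.  97.3] open 0.0596
```

View pics/s11.png

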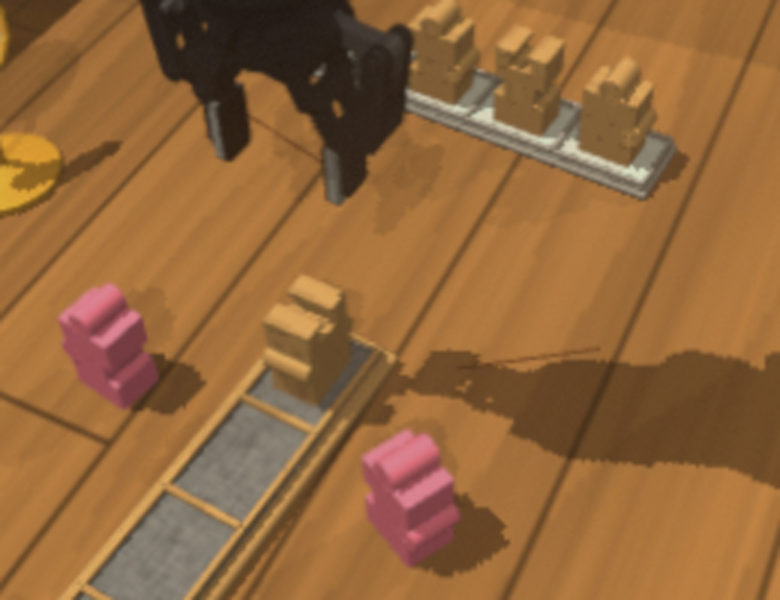

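A is at crop (310,345). The three placed pieces stand upright in the tray.

>>> {"method": "arm_command", "body": {
  "commands": [
    [0,0.001,0.03,0,0.7],
    [0,0.001,0.06,0,0.7],
    [0,0.001,0.08,0,0.7],
    [0,0.001,0.095,0,0.7],
    [0,0.001,0.107,0,0.7],
    [0,0.001,0.107,0,0.7],
    [0,0.001,0.107,0,0],
    [0,0.001,0.107,0,0],
    [0,0.001,0.107,0,0],
    [0,0.001,0.107,0,0],
    [0,0.001,0.107,0,0],
    [0,0.001,0.107,0,0]
  ]
}}

```text
clock: 27.15
position: [0.5618, 0.098, 0.0344]
tool_rot: [179.8, -0.0, 86.0]
wrist_force: [0.1, 0.2, 5.6]
opening: 0.0266
```

>>> {"method": "arm_command", "body": {
  "commands": [
    [0,0,0,0,0],
    [0,0,-0.01,0,0],
    [0,0,-0.02,0,0],
    [0,0,-0.035,0,0],
    [0,0,-0.05,0,0],
    [0,0,-0.07,0,0],
    [0,0,-0.09,0,0],
    [0,0,-0.11,0,0],
    [0,0,-0.11,0,0],
    [0,0,-0.11,0,0]
  ]
}}

```text
clock: 28.15
position: [0.5612, 0.0979, 0.1434]
tool_rot: [179.9, -0.0, 86.0]
wrist_force: [-0.3, -0.1, -0.8]
opening: 0.0265
```

```bash
python3 to.py .6785 -.198 -5.6 .144; python3 pic.py side s12.png 120 380 100 360 2
```

```text
t 28.15 shift [-0.2868  0.1378 -0.0004] roll 91.55 pos [0.5612 0.0979 0.1434] [ 1.7988e+02 -1.0000e-02  8.5950e+01] q [ 3.1  8.9  6.6 87.5 -0.  97.2] open 0.0265
```

View pics/s12.png

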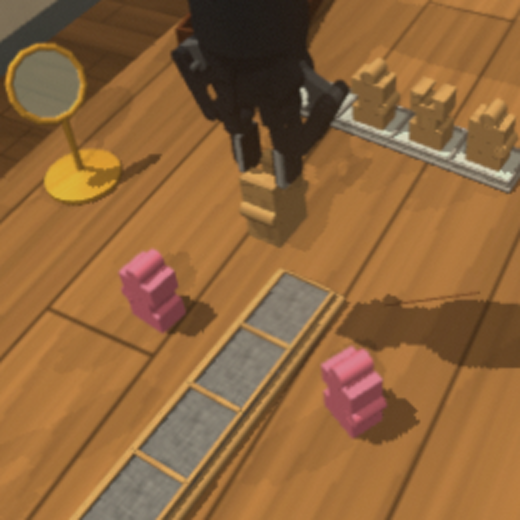

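A is held. Carrying it to the bay nearest the tray's knob.

>>> {"method": "arm_command", "body": {
  "commands": [
    [-0.01,0.005,0,4,0],
    [-0.03,0.014,0,11,0],
    [-0.055,0.026,0,19,0],
    [-0.082,0.039,0,27,0],
    [-0.11,0.053,0,35,0],
    [-0.138,0.066,0,43,0],
    [-0.166,0.08,0,51,0],
    [-0.194,0.093,0,59,0],
    [-0.222,0.107,0,67,0],
    [-0.248,0.119,0,75,0],
    [-0.27,0.13,0,83,0],
    [-0.283,0.136,0,89,0]
  ]
}}

```text
clock: 29.4
position: [0.6755, -0.196, 0.1395]
tool_rot: [-180.0, 0.2, -3.4]
wrist_force: [-0.1, -0.3, -0.9]
opening: 0.027
```

>>> {"method": "arm_command", "body": {
  "commands": [
    [0.001,0.003,0,2,0],
    [0.001,0.003,0,2.5,0],
    [0.001,0.003,0,2.5,0],
    [0.001,0.003,0,2.5,0]
  ]
}}

```text
clock: 29.8
position: [0.6766, -0.1964, 0.1417]
tool_rot: [-180.0, 0.1, -5.5]
wrist_force: [0.5, 0.3, -0.7]
opening: 0.0267
```

```bash
python3 to.py .6785 -.198 -5.6 .029
```

```text
t 29.8 shift [0.0022 0.0015 0.1127] roll 0.12 pos [ 0.6766 -0.1964  0.1417] [-1.7997e+02  8.0000e-02 -5.4800e+00] q [-21.6  31.   34.3  93.3   0.  163.8] open 0.0267
```

>>> {"method": "arm_command", "body": {
  "commands": [
    [0.001,0.0005,0.02,0.1,0],
    [0.001,0.0005,0.045,0.1,0],
    [0.001,0.0005,0.07,0.1,0],
    [0.001,0.0005,0.09,0.1,0],
    [0.001,0.0005,0.1,0.1,0],
    [0.001,0.0005,0.105,0.1,0],
    [0.001,0.0005,0.109,0.1,0],
    [0.001,0.0005,0.111,0.1,0],
    [0.001,0.0005,0.113,0.1,0],
    [0.001,0.0005,0.113,0.1,0],
    [0.001,0.0005,0.113,0.1,0]
  ]
}}

```text
clock: 30.9
position: [0.6789, -0.198, 0.0306]
tool_rot: [180.0, -0.1, -5.6]
wrist_force: [0.4, -0.4, 1.2]
opening: 0.0264
```

```bash
python3 to.py .6785 -.198 -5.6 .029;python3 pic.py side s13.png 80 280 180 440 3; 
```

```text
t 30.9 shift [-0.0004  0.0001  0.0016] roll -0.04 pos [ 0.6789 -0.198   0.0306] [ 1.7997e+02 -1.2000e-01 -5.6400e+00] q [-21.7  31.3  22.1  80.6   0.  164. ] open 0.0264
```

View pics/s13.png

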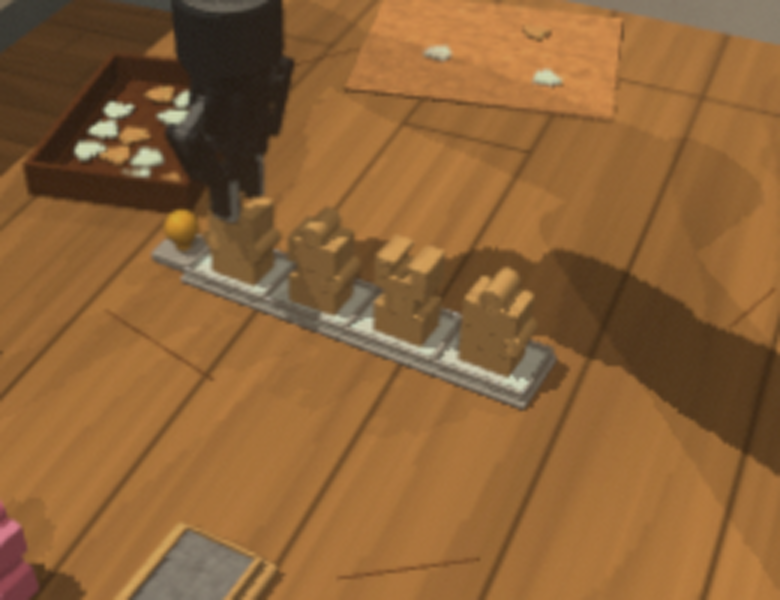

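A is in its bay. I'll settle it, release, rise and back off.

>>> {"method": "arm_command", "body": {
  "commands": [
    [0,0,0.001,0,0],
    [0,0,0.001,0,0],
    [0,0,0.001,0,0.6],
    [0,0,0.001,0,0.6],
    [0,0,0.001,0,0.6],
    [0,0,0.001,0,0.6],
    [0,0,-0.01,0,0.65],
    [0,0,-0.03,0,0.65],
    [0,0,-0.06,0,0.65],
    [0,0,-0.1,0,0.65],
    [0,0,-0.11,0,0.65],
    [0,0,-0.11,0,0.65]
  ]
}}

```text
clock: 32.15
position: [0.6801, -0.1986, 0.144]
tool_rot: [179.9, -0.4, -5.6]
wrist_force: [-0.2, -0.4, 0.0]
opening: 0.0555
```

>>> {"method": "arm_command", "body": {
  "commands": [
    [0,-0.03,-0.01,0,0.65],
    [0,-0.07,-0.02,0,0.65],
    [0,-0.11,-0.02,0,0.65],
    [-0.02,-0.15,-0.02,0,0.65],
    [-0.06,-0.18,-0.02,0,0.65],
    [-0.1,-0.2,-0.02,0,0.65],
    [-0.14,-0.22,-0.02,0,0.65],
    [-0.18,-0.22,-0.02,0,0.65],
    [-0.22,-0.22,-0.02,0,0.65],
    [-0.26,-0.22,-0.02,0,0.65],
    [-0.3,-0.22,-0.02,0,0.65],
    [-0.3,-0.22,-0.02,0,0.65]
  ]
}}

```text
clock: 33.35
position: [0.3939, 0.0383, 0.1569]
tool_rot: [-179.3, 0.4, -4.7]
wrist_force: [0.7, -0.7, 0.5]
opening: 0.0554
```

```bash
python3 tall.py side top; python3 pic.py side s14.png 80 280 180 440 3;python3 to.py .6785 -.198 -5.6 .029
```

```text
side [259. 156.] 509 zmax 0.074 rect [ 677.4 -192.9] [34.2 52.5] 85.4 tray along/across mm 106.5 5.0
side [287. 164.] 542 zmax 0.0843 rect [ 604.9 -185.7] [32.1 48.1] 85.8 tray along/across mm 33.6 5.1
side [240. 155.] 91 zmax 0.0422 rect [ 734.6 -198.5] [24.4 21.8] 71.4 tray along/across mm 163.9 5.0
side [316. 174.] 574 zmax 0.0798 rect [ 534.4 -180.7] [35.1 41.5] 83.5 tray along/across mm -37.1 3.2
side [174. 260.] 590 zmax 0.0743 rect [674.3 143.9] [31.9 45. ] 79.0 tray along/across mm 70.5 339.9
side [276. 312.] 846 zmax 0.0746 rect [463.6 161.9] [31.2 47.9] 62.1 tray along/across mm -140.9 337.3
side [137. 400.] 312 zmax 0.0428 rect [580.4 370.2] [26.3 25.5] 36.3 tray along/across mm -45.1 555.9
top [365. 134.] 116 zmax 0.0428 rect [ 733.7 -203.2] [26.9 26. ] 49.3 tray along/across mm 163.4 0.3
top [215. 154.] 316 zmax 0.0758 rect [673.7 142.9] [31.4 45.6] 80.1 tray along/across mm 70.0 338.9
top [363. 157.] 376 zmax 0.0752 rect [ 674.7 -195.6] [30.8 50.8] 84.4 tray along/across mm 104.0 2.1
top [360. 187.] 361 zmax 0.0859 rect [ 603.2 -188.3] [30.5 44.9] 84.6 tray along/across mm 32.1 2.3
top [118. 192.] 115 zmax 0.0446 rect [580.1 368. ] [24.8 24.7] 7.1 tray along/across mm -45.1 553.7
top [358. 218.] 352 zmax 0.0814 rect [ 533.9 -182.8] [31.2 40.2] 83.7 tray along/across mm -37.4 1.1
top [203. 244.] 257 zmax 0.0774 rect [466.5 159.5] [30.4 38.4] 62.0 tray along/across mm -137.9 335.1
top [355. 250.] 362 zmax 0.0819 rect [ 462.2 -177.3] [31.4 45.8] 84.4 tray along/across mm -109.2 -0.5
t 33.5 shift [0.2973 0.2129 0.1269] roll 0.83 pos [0.3999 0.0375 0.1585] [-1.7934e+02  3.0000e-02 -4.7700e+00] q [ -4.8 -16.2 -15.6  90.6   0.7 179.9] open 0.0555
```

View pics/s14.png

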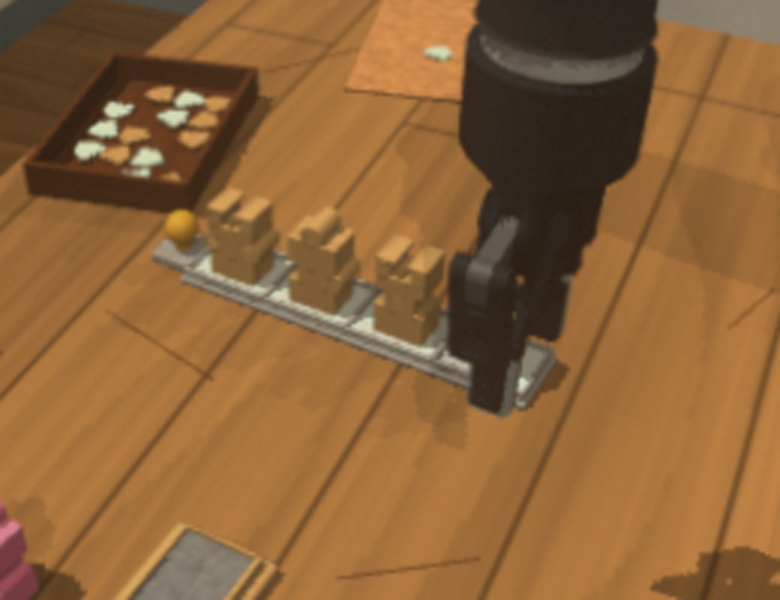

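View pics/t_top.png

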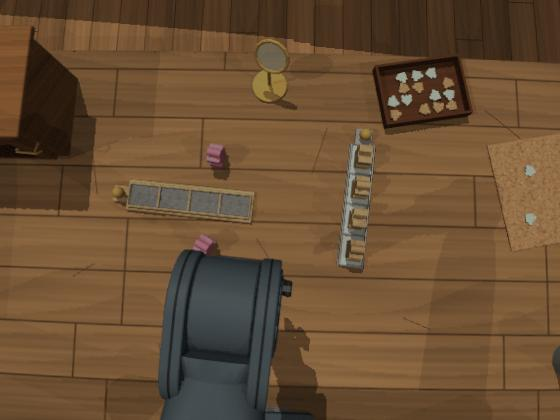

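All four pieces are upright in their bays. The wrist joint sits at 179.9°, right at its 180° limit, so I'll turn it back before handing in.

>>> {"method": "arm_command", "body": {
  "commands": [
    [0,0,0,-5,0.65],
    [0,0,0,-12,0.65],
    [0,0,-0.01,-20,0.65],
    [0,0,-0.01,-20,0.65],
    [0,0,-0.01,-20,0.65],
    [0,0,-0.01,-20,0.65],
    [0,0,-0.01,-20,0.65]
  ]
}}

```text
clock: 34.2
position: [0.3999, 0.0374, 0.1689]
tool_rot: [-179.4, -0.2, 15.2]
wrist_force: [0.2, 0.4, -0.4]
opening: 0.0554
```

```bash
python3 to.py .4 .04 -5 .16; python3 tall.py top | grep -E "\[3[56]"; python3 - <<'E'
from bench import robot
s=robot.observe(); print(s["clock"],s["qpos"].round(1),s["qvel"].round(2),s["wrist_force"].round(1)); robot.sign_off()
E
```

```text
t 34.2 shift [ 0.0007 -0.0024  0.0089] roll 20.16 pos [0.3999 0.0374 0.1689] [-1.7936e+02 -1.7000e-01  1.5160e+01] q [ -4.8 -16.  -14.3  91.8   0.7 160. ] open 0.0554
top [365. 134.] 116 zmax 0.0443 rect [ 734.8 -204.1] [25.9 27.3] 83.1 tray along/across mm 164.6 -0.6
top [363. 157.] 375 zmax 0.0751 rect [ 674.8 -195.9] [31.3 51.9] 84.5 tray along/across mm 104.1 1.7
top [360. 187.] 359 zmax 0.0859 rect [ 602.7 -188.4] [31.1 44.1] 83.8 tray along/across mm 31.6 2.2
top [358. 218.] 351 zmax 0.0818 rect [ 534.  -182.6] [31.1 40.4] 84.4 tray along/across mm -37.3 1.2
top [355. 250.] 359 zmax 0.0821 rect [ 462.2 -177.5] [31.2 46.1] 83.7 tray along/across mm -109.3 -0.7
34.25 [ -4.8 -16.  -14.3  91.8   0.7 160. ] [-0.03 -0.44 -0.08  0.11 -0.05 -0.28] [-1.1  0.2 -0.5]
the job is handed in; nothing more can be done
```

I moved all four pieces into the tray in reverse order and handed the job in at 34 s. On the holder the order from the knob was D, C, B, A. In the tray it is now A nearest the knob, then B, C and D farthest from it. The pink look-alikes were not touched.

The last top-camera check put every piece well inside its 15 mm along / 13 mm across limits:

| Piece | Bay centre along row (mm) | Measured along (mm) | Measured across (mm) |
|---|---|---|---|
| A | +108 | +104 | +2 |
| B | +36 | +32 | +2 |
| C | -36 | -37 | +1 |
| D | -108 | -109 | -1 |

- **Standing:** all four are upright, and their long sides are within about 1–2° of the row. Their tops read 2–4 mm above the nominal standing height in the top camera. The holder knob also reads about 2–3 mm high in that camera, so I take this as camera bias with the pieces fully down.
- **Disagreement:** the side camera read up to 5 mm across for A and B. It read the fixed tray knob 5 mm off too, so that is calibration bias.
- **Near limit:** as I backed away from the tray the last wrist joint reached 179.9° of its 180° range. I turned it back to 160° before handing in.
- **Robot clear:** the gripper is open and away from everything, with only sensor-noise force on the wrist.

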